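# Reload the bench imager and take one exposure

## Robot

A 6-joint arm with a two-finger parallel gripper is mounted at the origin on the work surface. World frame = base frame: x ahead of the robot, y to its left, z up, the work surface at z = 0. Lengths are in m, angles in rad, forces in N, time in s.
With the tool pointing down it reaches from about 0.4 to 0.925 m from the base axis. Payload 3.4 kg.
Tool frame: the origin (TCP) lies at the very end of the fingers, on their centre line; the grasp point (between the pads) lies 19 mm behind it; z points along the fingers, y is the direction in which the jaws open and shut (so a half turn about z gives the same grasp; the last joint's range is limited). The gripper opens to 85 mm and grips with 20 to 120 N. Pads are 22 mm wide; open, the fingers measure 114 mm over their backs; the gripper's body (76 mm by 85 mm) begins 54 mm behind the grasp point. The pads swing forward as they close: fully open they stand 13 mm farther back than shut.
Start: joints at [-1.196, 0.307, 1.506, -0, 1.328, -0.073], TCP at [0.249, -0.518, 0.231] pointing down, gripper open.
Joint ranges: [-3.12, 3.12], [-1.05, 2.28], [0.14, 2.33], [-1.42, 4.57], [0.1, 2.73], [-2.68, 2.68]. Speed limits (rad/s): [2.57, 2.57, 3.14, 3.14, 3.14, 3.14].

## Interface

Orientations are given as [roll, pitch, yaw] about the fixed x, y, z axes, in that order (R = Rz(yaw) Ry(pitch) Rx(roll)).
In Python, from workcell import env gives the robot as it stands.
- The arm moves only by the tool play_rows, never from a script. Its argument "commands" is a list of rows, each a list of 7 numbers: the shift along the tool's x, y, z in mm, then the turn, a rotation vector about the tool's x, y, z in degrees, then the finger opening in mm, from 0 to 85.4. In form: [[x, y, z, rx, ry, rz, gripper], ...]. A call has 1 to 10 rows; each row is the pose to reach, as a shift and turn from the pose measured when the call began, along the tool's axes at that moment; what a row does not reach only later rows make up. A row lasts 1/8 s, in which the tool goes at most 62.5 mm and 10.7 degrees, less where a joint would pass 70% of its speed; a pose out of reach is approached as far as the arm can. A call with a gripper value outside its range is refused whole. The fingers move at their own pace and stop on an object; "grip_force" is the grip in N (left out, the last holds). Time passes only in rows, so rows that repeat a pose let the fingers close. It gives the time, the measured TCP pose, the force and the opening at its end, in the units of the state.
- env.sense(): the state, without advancing time (a new reading comes with each control period).
- env.capture(name): name is "side" or "top" or "wrist"; returns (picture, depth): 400x640x3 uint8, red, green, blue; 400x640 float32, m along the optical axis (not along the pixel's ray), 0 where there is no reading.
- env.calibration(name): a dict with "fx", "fy", "cx", "cy" (pixels), "extrinsics" (4x4, takes a point from camera to world coordinates); the wrist camera has in their place "tool_from_camera" (4x4, takes a point from camera to tool coordinates, whose origin is the TCP and whose axes are the flange's). Camera axes: x right, y down, z forward; pixel columns grow to the right and rows downward; lengths in m; the calibration is good to about 2 mm. The wrist camera is an equidistant fisheye: a pixel r from the principal point sees the ray r / f radians off the axis. A picture is of the moment at which its call begins: read the wrist's pose just before it. calibration takes no time and is no camera call.
- env.hand_in(): hands the job in, once; it reports no verdict.
Trained networks look in the newest picture that a camera, given by its name, has taken for a name from the list of things; names that differ only in an ending like _2 or _b are one class to them, and where a whole thing is asked for, a point or a joint stands for the part that bears it (a point fixed in the world has none). Each returns a list of dicts, best first, with "confidence" (0 to 1); they miss things now and then, are a little off and sometimes report something else, mostly with a low value. They report only what shows in the picture. A call takes as long as a camera call. They do not tell look-alikes from the thing itself.
- env.search_frame(camera, name): "rect" ([left, top, width, height] in pixels, round what is visible of it).
The state is a dict: "clock": time; "q": joint angles; "qd": joint speeds; "tau": joint torques, N m; "position": TCP position; "tool_rot": TCP orientation; "force": force on the tool from outside, world axes, zero at the start; "wrist_torque": the same for the moment, N m; "opening": finger opening in m.
Only numpy, scipy, OpenCV 4.12 (cv2) and the standard library are available. Lean on these libraries where they do the work, as an engineer would, in place of code of your own. Each camera call takes 0.05 s, during which the arm holds its last target.

## Task

Take the orange-windowed sample carrier out of its blue dock, set it down flat on the green mat and let go so that you can take it again by its ribbed tail, and slide it nose first down the imager's sloping tube until it is fully home. Then press the red two-stage release to its halfway stop, hold it there for a second, press it fully down, and let it come back up. Leave the spare carrier, the bottle and the flask where they are.

Things in the scene. Friction and masses are not known exactly. Their poses are not given: they have to be found in the camera images.
- sample_centre (a point): Centre (half-way up) of the sample carrier to be loaded: a loose white bar 150 mm long, 40 mm wide, 36 mm high, 0.13 to 0.25 kg, with an orange nose and an orange window on top of its front half, and grey ribs round its tail half. x points along the bar to the nose, z up out of the window.
- sample: The same carrier, origin at the centre of its underside, same axes. It starts flat in one of the two docks, which closely encloses its tail half; the nose half is free to be gripped across the width and lifted straight out.
- sample_nose (a point): Middle of the carrier's nose end face, 75 mm along x from its centre. The last 12 mm of the nose is 34 mm wide and 30 mm high.
- mat: Green mat fixed flat on the bench, 120 x 160 mm, 3 mm thick; origin at the centre of its underside. The carrier fits on it with its ends near the edges; any yaw will do.
- tube: Mouth of the imager's fixed aluminium tube; origin at the middle of its inner floor, at the mouth. x points into the tube, downhill at 20 degrees (0.35 rad); z is square to the floor, y across. Inside 47 mm wide (y -23.5 to 23.5), 43 mm high (z 0 to 43), 80 mm deep to a hard stop at x = 80. Walls 5 mm thick; flared lips at the two sides stand 9 mm out of the mouth.
- tube_home (a point): Where the carrier's centre is when home (tube x = 5, z = 18 mm; same axes as the tube): nose on the stop, 70 mm of tail outside the mouth, to be gripped or pushed there. It does not reliably slide down by its own weight. The imager's head, from 95 mm beyond the mouth, rises to 163 mm above the bench.
- tube_sill (a point): Outer end of a sill 22 mm wide and level with the tube floor that sticks out 60 mm in front of the mouth; fingers pass on either side of it. Same axes as the tube.
- release_top (a point): Centre of the flat top of the red release cap (40 mm across), on the imager's low deck beside the tube, 97 mm above the bench when up; it is pressed straight down and this point moves with it. The black collar round it ends 75 mm above the bench.
- half (a joint): First stage of the release, 0 up to 0.008 m at the halfway stop (1.5 N at first, 3.5 N at the stop). It springs back when let go.
- full (a joint): Second stage, 0 to 0.007 m fully down, beyond the halfway stop: it does not start to move until about 9 N is pressed, and takes 13 N at the bottom. The cap's total travel is 15 mm. It springs back when let go.
- spare_centre (a point): Centre of the spare carrier: same shape with a blue nose and window, in the other dock. Leave it there.
- dock_a: Blue dock, fixed, in which the sample carrier stands (the two docks change places). Origin under the carrier's centre, x along the carrier to its nose. Floor 12 mm high; walls 10 mm thick, as high as the carrier's top, 2.5 mm clear on each side of its tail half, from x = -85 to -3; a 22 mm wide rib carries the nose half up to x = 73.
- dock_b: The other dock, the same, holding the spare carrier.
- bottle: Loose white bottle with red cap, 64 mm across, 170 mm high, origin at its foot; leave alone.
- flask: Loose stoppered long-necked glass flask, 80 mm across, 180 mm high, origin at its foot; leave alone.
There are look-alikes about, which are no part of the job. Leave any pink look-alike of the sample alone.

How it is judged:
By the outcome, as a careful person would: the job done as asked, in the order asked, and still so for the second after the job is handed in, with the robot touching nothing.
It also fails if it takes over 67 s, if anything falls off the work surface, if the arm or the gripper's body presses on something with over 40 N, if the wrist force passes 120 N, or if a joint passes its speed limit or range.

## Working session

There is one attempt and no reset: what is moved stays moved. The work goes in short steps, Python scripts to look and compute and a tool call to move; the robot and the scene stay as the last step left them, time stands still between calls to the robot, and variables do not carry over. Pictures are saved under pics/ and viewed, and the job is handed in when it is done.

Besides the shell and the picture viewer there is one more tool, called as name([rows], argument=value, ...), one row to a line, values as JSON. play_rows: Moves the arm, as the interface text tells. Its arguments: {"type":"object","properties":{"commands":{"type":"array","items":{"type":"array","items":{"type":"number"}}},"grip_force":{"type":"number"}},"required":["commands"]}

```bash
ls; mkdir -p pics
python3 - <<'E'
from workcell import env
import cv2,numpy as np
print(env.sense())
for n in ["side","top","wrist"]:
    p,d=env.capture(n)
    cv2.imwrite(f"pics/{n}0.png",p[:,:,::-1]); np.save(f"pics/{n}0.npy",d)
    print(n,env.calibration(n))
    for t in ["sample","mat","tube","release_top","bottle","flask","dock_a"]:
        if n!="wrist":
            print(t,[(np.round(r["rect"]).tolist(),round(r["confidence"],2)) for r in env.search_frame(n,t)][:4])
E
```

```text
pics
{'clock': 0.0, 'q': array([-1.19552655e+00,  3.07588933e-01,  1.50767942e+00, -2.20503632e-05,
        1.32840870e+00, -7.35228511e-02]), 'qd': array([-0.00090228,  0.00071151, -0.0020011 , -0.00033   , -0.0006391 ,
       -0.00168005]), 'tau': array([-6.92133090e-04, -4.57550633e+01, -2.51917613e+01, -2.48295515e-05,
        1.33849101e-02, -6.85450097e-07]), 'position': array([ 0.24917963, -0.51742068,  0.23036965]), 'tool_rot': array([-3.13951231e+00, -1.31776268e-04,  4.48797810e-01]), 'force': array([ 0.26957797, -1.07693435, -0.74022785]), 'wrist_torque': array([-0.01547276,  0.00687301,  0.00690712]), 'opening': 0.08530997704787333}
side {'fx': 378.81095805752216, 'fy': 378.81095805752216, 'cx': 322.263828561064, 'cy': 208.94227113911685, 'extrinsics': array([[-0.93894772, -0.19469457,  0.28367446,  0.3053547 ],
       [-0.34339324,  0.47899806, -0.80786257,  0.76125925],
       [ 0.02140693, -0.85595262, -0.51661094,  0.65618824],
       [ 0.        ,  0.        ,  0.        ,  1.        ]])}
sample [([346.0, 180.0, 42.0, 20.0], 0.95), ([304.0, 166.0, 17.0, 29.0], 0.81),
[... 1322 characters left out ...]
96.0, 192.0, 15.0, 46.0], 0.48)]
flask [([308.0, 132.0, 26.0, 27.0], 0.79)]
dock_a [([393.0, 187.0, 21.0, 28.0], 0.71), ([158.0, 176.0, 58.0, 27.0], 0.54), ([334.0, 173.0, 33.0, 32.0], 0.53), ([162.0, 232.0, 16.0, 13.0], 0.19)]
wrist {'fx': 309.70691628693146, 'fy': 309.70691628693146, 'cx': 321.05731295675065, 'cy': 197.28254312918264, 'tool_from_camera': array([[ 4.57383633e-05, -9.53240592e-01, -3.02212461e-01,
         7.78566170e-02],
       [ 9.99999992e-01,  7.73787412e-06,  1.26938205e-04,
        -1.88004871e-04],
       [-1.18664167e-04, -3.02212464e-01,  9.53240585e-01,
        -1.43201362e-01],
       [ 0.00000000e+00,  0.00000000e+00,  0.00000000e+00,
         1.00000000e+00]])}
```

Run:
```python
import cv2
t=cv2.imread("pics/top0.png"); cv2.imwrite("pics/top0z.png",cv2.resize(t[90:290,120:520],None,fx=2,fy=2,interpolation=cv2.INTER_CUBIC))
t=cv2.imread("pics/side0.png"); cv2.imwrite("pics/side0z.png",cv2.resize(t[130:380,200:450],None,fx=2.4,fy=2.4,interpolation=cv2.INTER_CUBIC))
```

```text
(no output)
```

View pics/top0z.png

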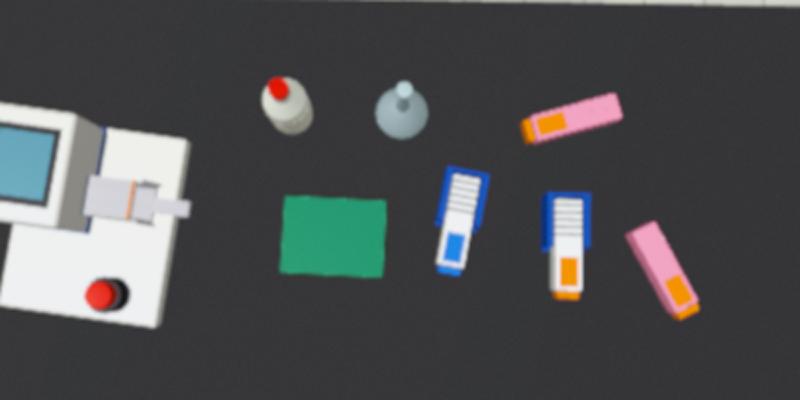

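View pics/side0z.png

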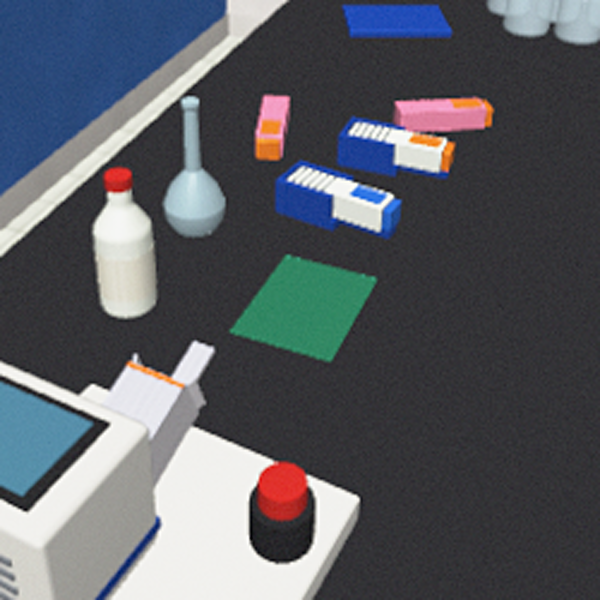

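View pics/wrist0.png

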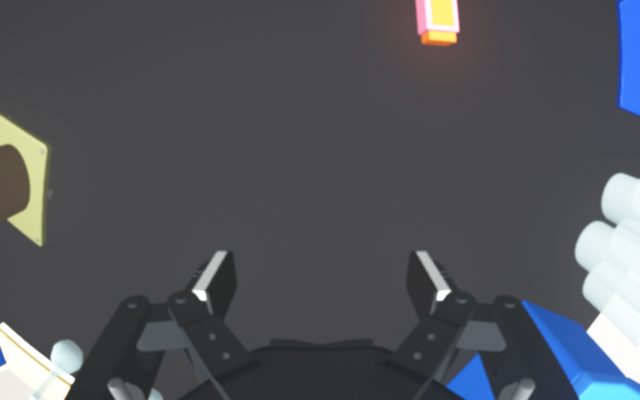

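```bash
cat > h.py <<'E'
import numpy as np,cv2
from scipy.spatial.transform import Rotation as Rn
from workcell import env
def world(name,d,pose=None):
    c=env.calibration(name); v,u=np.mgrid[0:400,0:640].astype(float)
    if name=="wrist":
        x=(u-c["cx"])/c["fx"];y=(v-c["cy"])/c["fy"];r=np.hypot(x,y)+1e-9
        k=np.tan(np.minimum(r,1.5))/r
        P=np.stack([x*k*d,y*k*d,d],-1)
        T=np.eye(4);T[:3,:3]=Rn.from_euler("xyz",pose[1]).as_matrix();T[:3,3]=pose[0]
        T=T@c["tool_from_camera"]
    else:
        P=np.stack([(u-c["cx"])/c["fx"]*d,(v-c["cy"])/c["fy"]*d,d],-1);T=c["extrinsics"]
    return P@T[:3,:3].T+T[:3,3]
def pose():
    s=env.sense();return s["position"],s["tool_rot"]
def Tpose(s=None):
    s=s or env.sense();T=np.eye(4);T[:3,:3]=Rn.from_euler("xyz",s["tool_rot"]).as_matrix();T[:3,3]=s["position"];return T
def rel(pos,R):
    "shift mm & rotvec deg in tool axes to reach pos,R"
    T=Tpose();return np.round((T[:3,:3].T@(np.array(pos)-T[:3,3]))*1e3,1),np.round(np.degrees(Rn.from_matrix(T[:3,:3].T@R).as_rotvec()),2)
E
cat > a.py <<'E'
from h import *
p=cv2.imread("pics/top0.png");d=np.load("pics/top0.npy");W=world("top",d)
hsv=cv2.cvtColor(p,cv2.COLOR_BGR2HSV)
H,S,V=[hsv[...,i].astype(int) for i in range(3)]
X,Y,Z=W[...,0],W[...,1],W[...,2]
print("bench z",np.median(Z[250:280,300:400]))
def rep(n,m):
    if m.sum()<5: print(n,"none");return
    q=W[m]; r=cv2.minAreaRect((q[:,:2]*1000).astype(np.float32))
    print(n,m.sum(),"mean",q.mean(0).round(4),"z",np.percentile(q[:,2],[5,50,95]).round(4),"rect",np.round(r[0],1),np.round(r[1],1),round(r[2],1))
def box(u0,u1,v0,v1):
    m=np.zeros(H.shape,bool);m[v0:v1,u0:u1]=1;return m
sb=box(385,422,183,245)
rep("sample white+orange",sb&(V>120)&((S<60)|((H<25)&(S>100))))
rep("sample orange",sb&(H<25)&(S>150)&(V>120))
rep("nose",box(390,415,233,245)&(H<25)&(S>150)&(V>120))
rep("win",box(390,415,217,233)&(H<25)&(S>150)&(V>120))
rep("dockA blue",sb&(H>100)&(H<130)&(S>120))
rep("mat",box(250,325,180,240)&(H>60)&(H<90)&(S>120))
rep("red",box(160,190,225,250)&((H<8)|(H>170))&(S>150)&(V>80))
print("release Z",Z[232:245,160:182][::2,::2].round(3))
rep("orange ring on tube",box(178,195,175,205)&(H<25)&(S>120))
E
python3 a.py
python3 - <<'E'
import cv2
t=cv2.imread("pics/top0.png"); cv2.imwrite("pics/tubez.png",cv2.resize(t[160:255,150:240],None,fx=6,fy=6,interpolation=cv2.INTER_CUBIC))
E
```

```text
bench z 7.942925477244511e-05
sample white+orange 764 mean [ 0.5452 -0.3829  0.0464] z [0.0018 0.0474 0.0516] rect [ 540.1 -260. ] [156.2 317.5] 3.3
sample orange 133 mean [ 0.4985 -0.3841  0.0428] z [-0.0006  0.0474  0.0522] rect [ 499.4 -388.2] [58.3 43.8] 0.7
nose 49 mean [ 0.4754 -0.3844  0.0322] z [-0.0021  0.0431  0.048 ] rect [ 475.3 -388.5] [10.1 43.8] 0.7
win 84 mean [ 0.5119 -0.384   0.049 ] z [0.0458 0.0489 0.0523] rect [ 511.9 -384.1] [19.6 33.3] 90.0
dockA blue 366 mean [ 0.5955 -0.3783  0.0383] z [-0.0011  0.0437  0.0512] rect [ 572.7 -267.2] [102.5 348. ] 9.3
mat 2039 mean [ 0.5634 -0.026   0.0071] z [-0.0012  0.0029  0.0069] rect [562.4 -25.2] [164.4 127.7] 86.8
red 156 mean [0.4713 0.2979 0.0954] z [0.0835 0.0968 0.0998] rect [471.6 299.5] [36.4 35.1] 25.5
release Z [[0.03  0.029 0.097 0.097 0.098 0.099 0.098 0.093 0.08  0.071 0.066]
 [0.033 0.028 0.097 0.096 0.097 0.099 0.101 0.094 0.087 0.077 0.07 ]
 [0.027 0.099 0.097 0.097 0.094 0.094 0.099 0.1   0.09  0.074 0.076]
 [0.026 0.097 0.1   0.098 0.096 0.097 0.094 0.096 0.095 0.075 0.072]
 [0.027 0.033 0.098 0.098 0.097 0.099 0.098 0.098 0.082 0.077 0.071]
 [0.029 0.032 0.077 0.099 0.098 0.096 0.099 0.092 0.07  0.072 0.065]
 [0.03  0.026 0.028 0.076 0.074 0.078 0.074 0.073 0.074 0.061 0.039]]
orange ring on tube none
```

View pics/tubez.png

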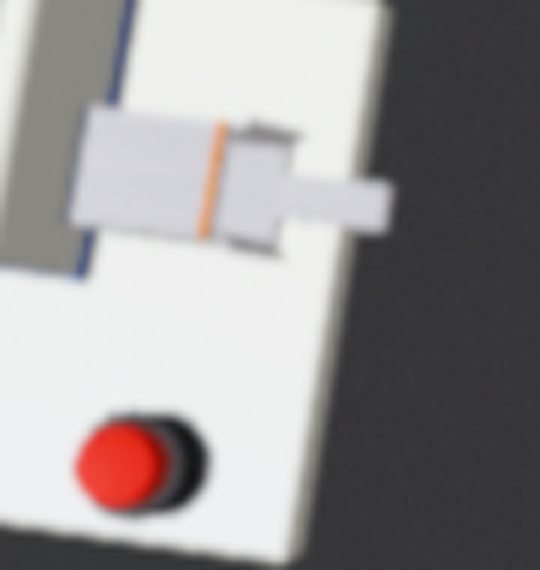

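```bash
cat > b.py <<'E'
from h import *
import sys
d=np.load("pics/top0.npy");W=world("top",d)
p=cv2.imread("pics/top0.png")
np.set_printoptions(linewidth=250,suppress=True)
print("Z mm rows 176-204, cols 160-216 (step2)")
print("      ",list(range(160,218,2)))
for v in range(176,206,2): print(v,(W[v,160:218:2,2]*1e3).round(0).astype(int))
# sill
for n,(u0,u1,v0,v1) in {"sill":(200,213,192,197),"top":(166,182,180,196),"floor":(190,196,186,196)}.items():
    q=W[v0:v1,u0:u1].reshape(-1,3);A=np.c_[q[:,:2],np.ones(len(q))]
    c,*_=np.linalg.lstsq(A,q[:,2],rcond=None)
    print(n,q.mean(0).round(4),"grad",c[:2].round(3),"slope deg",np.degrees(np.arctan(np.hypot(*c[:2]))).round(1),"dir",np.degrees(np.arctan2(-c[1],-c[0])).round(1))
# side edges of tube top
m=np.zeros(d.shape,bool);m[172:206,162:186]=1
m&=W[...,2]>0.055
q=W[m]*1e3
print("tube top rect",cv2.minAreaRect(q[:,:2].astype(np.float32)))
m=np.zeros(d.shape,bool);m[186:204,200:220]=1
m&=W[...,2]>0.045
q=W[m]*1e3
print("sill rect",cv2.minAreaRect(q[:,:2].astype(np.float32)),q[:,2].min(),q[:,2].max())
E
python3 b.py
```

```text
Z mm rows 176-204, cols 160-216 (step2)
       [160, 162, 164, 166, 168, 170, 172, 174, 176, 178, 180, 182, 184, 186, 188, 190, 192, 194, 196, 198, 200, 202, 204, 206, 208, 210, 212, 214, 216]
176 [114  99  85  69  54  40  30  32  30  32  29  34  29  27  29  33  29  30  32  33  32  30  31  32  27  26  11  -3  -5]
178 [109  95  96  92  95 103 103 105  29  29  29  32  32  31  28  33  30  27  35  36  30  26  32  29  30  27   7   1  -1]
180 [107  94  94  93  95  99 100 102 106 109 109 112 115 120 117 114 117 110 100  30  27  26  30  28  29  25   2   0   0]
182 [105  91  90  94  97 100 102 104 105 108 114 111 118 119 120 100 102  92  89  89  80  32  33  31  30  19  -1  -1  -3]
184 [101  91  95  95 100 100 106 109 108 113 111 112 117 122  70  72  67  68  72  73  27  29  31  29  28  16   1   0  -5]
186 [ 96  89  94  99 100 102 102 107 108 114 116 118 116 121  57  67  67  70  77  67  29  30  27  25  28  14   0   0   1]
188 [100  90  92  93  99 101 105 105 109 111 112 118 115 118  66  67  66  71  73  68  31  31  33  31  26   7   0   1   0]
190 [ 96  92  92  95 101 101 104 104 111 111 112 116 
[... 671 characters left out ...]
 33  29  28  26  14  -2   0   2  -2]
202 [78 68 50 34 29 34 30 29 29 32 34 33 31 31 31 33 28 92 86 30 30 24 30 26 10 -2 -1  0  1]
204 [76 60 47 31 32 30 27 34 30 34 28 32 28 28 30 32 31 29 29 32 32 30 36 24  0  2 -2 -4  2]
sill [0.5967 0.2031 0.0859] grad [-0.115 -0.517] slope deg 27.9 dir 77.5
top [0.6125 0.2909 0.1055] grad [-0.059 -0.374] slope deg 20.7 dir 81.1
floor [0.6081 0.2474 0.0699] grad [-0.054 -0.448] slope deg 24.3 dir 83.1
tube top rect ((533.874755859375, 129.31459045410156), (462.64361572265625, 97.35205841064453), 68.42644500732422)
sill rect ((557.3536987304688, 58.4967041015625), (347.09844970703125, 27.673728942871094), 73.2490234375) 74.73710084085793 1212.5151692853362
```

```bash
cat > c.py <<'E'
from h import *
d=np.load("pics/top0.npy");W=world("top",d);Z=W[...,2]
def line(cols,v0,v1,z0):
    o=[]
    for u in cols:
        m=(Z[v0:v1,u]>z0)&(Z[v0:v1,u]<.2); q=W[v0:v1,u][m]; o.append([*(q[0]+q[-1])/2, abs(q[0,0]-q[-1,0])])
    return np.array(o)
for n,o in (("sill",line(range(201,215),187,202,.07)),("top",line(range(172,186),174,204,.085))):
    print(n,(o*1e3).round(1)[::3].tolist())
    c=np.polyfit(o[:,1],o[:,0],1);print("x = %.4f y + %.4f yaw %.1f"%(c[0],c[1],np.degrees(np.arctan2(1,c[0]))))
    z=np.polyfit(o[:,1],o[:,2],1);print("z fit",z, "wid",o[:,3].mean())
a=line(range(201,215),187,202,.07);b=line(range(172,186),174,204,.085);o=np.r_[a,b]
c=np.polyfit(o[:,1],o[:,0],1);print("joint",c,np.degrees(np.arctan2(1,c[0])))
E
python3 c.py
```

```text
sill [[601.2, 218.4, 83.6, 20.7], [601.1, 209.1, 85.6, 20.6], [599.6, 200.1, 86.7, 17.9], [597.6, 189.5, 93.6, 20.3], [597.8, 181.2, 92.6, 20.4]]
x = 0.1133 y + 0.5769 yaw 83.5
z fit [-0.31231272  0.15040409] wid 0.019872763814767127
top [[612.6, 295.3, 105.1, 55.1], [610.9, 285.3, 108.9, 57.7], [609.4, 276.1, 110.8, 55.1], [608.2, 268.8, 107.3, 56.6], [607.4, 256.9, 117.6, 57.3]]
x = 0.1376 y + 0.5714 yaw 82.2
z fit [-0.41840861  0.22468982] wid 0.056001839938981626
joint [0.12772157 0.57407148] 82.72150013136748
```

```bash
cat > d.py <<'E'
from h import *
p=cv2.imread("pics/top0.png");d=np.load("pics/top0.npy");W=world("top",d);Z=W[...,2]
hsv=cv2.cvtColor(p,cv2.COLOR_BGR2HSV);H,S,V=[hsv[...,i].astype(int) for i in range(3)]
m=np.zeros(H.shape,bool);m[185:245,385:422]=1
m&=(V>120)&((S<60)|((H<25)&(S>100)))&(Z>.035)&(Z<.06)
print(cv2.minAreaRect((W[m][:,:2]*1e3).astype(np.float32)))
o=[]
for v in range(190,243):
    k=np.where(m[v])[0]
    if len(k)>6: o.append([*(W[v,k[0]]+W[v,k[-1]])/2,len(k)])
o=np.array(o);c=np.polyfit(o[:,0],o[:,1],1);print("y=%.4f x+%.4f"%tuple(c),"axis deg",np.degrees(np.arctan(c[0])),"x range",o[:,0].min(),o[:,0].max(),o[:,3].round())
a=np.arctan(c[0])
print("wrist rel to hover at x=.507:", rel([.507,np.polyval(c,.507),.2],Rn.from_euler("xyz",[np.pi,0,np.pi+a]).as_matrix()))
E
python3 d.py
```

```text
((548.5763549804688, -386.0285949707031), (44.119407653808594, 149.35682678222656), 89.36284637451172)
y=-0.0107 x+-0.3782 axis deg -0.612697498550214 x range 0.4742648534301913 0.6200096032255471 [14. 14. 14. 14. 14. 14. 14. 14. 14. 14. 14. 13. 14. 14. 14. 14. 14. 14.
 14. 15. 15. 15. 15. 14. 14. 14. 14. 14. 14. 12. 14. 14. 13. 14. 14. 14.
 14. 14. 14. 14. 14. 14. 12. 14. 14. 12. 12. 12.]
wrist rel to hover at x=.507: (array([290.4,  -9.4,  31.3]), array([ 0.0000e+00,  1.0000e-02, -1.5368e+02]))
```

play_rows([
  [290,-9,31,0,0,-153.7,60],
  [290,-9,31,0,0,-153.7,60],
  [290,-9,31,0,0,-153.7,60],
  [290,-9,31,0,0,-153.7,60],
  [290,-9,31,0,0,-153.7,60],
  [290,-9,31,0,0,-153.7,60],
  [290,-9,31,0,0,-153.7,60],
  [290,-9,31,0,0,-153.7,60],
  [290,-9,31,0,0,-153.7,60],
  [290,-9,31,0,0,-153.7,60],
], grip_force=40)

```text
clock: 2.1
position: [0.5069, -0.3841, 0.2002]
tool_rot: [-3.142, -0.0, 2.33]
force: [-0.5, 0.1, 0.2]
opening: 0.0601
```

```bash
cat > r.py <<'E'
from h import *
s=env.sense();print(s["clock"],s["position"].round(4),s["tool_rot"].round(3),s["q"].round(2),s["force"].round(1),s["opening"])
E
python3 r.py; python3 -c "
from h import *
a=np.radians(-.6)
print(rel([.507,-.3836,.16],Rn.from_euler('xyz',[np.pi,0,np.pi+a]).as_matrix()))"
```

```text
2.1 [ 0.5069 -0.3841  0.2002] [-3.142 -0.     2.33 ] [-0.71  0.41  1.42 -0.    1.31 -1.47] [-0.5  0.1  0.2] 0.06012232741002352
(array([ 0.3,  0.4, 40.2]), array([ 0.00e+00, -1.00e-02, -4.59e+01]))
```

play_rows([
  [0,0,40,0,0,-45.9,60],
  [0,0,40,0,0,-45.9,60],
  [0,0,40,0,0,-45.9,60],
  [0,0,40,0,0,-45.9,60],
  [0,0,40,0,0,-45.9,60],
  [0,0,40,0,0,-45.9,60],
])

```text
clock: 2.85
position: [0.5069, -0.3841, 0.1602]
tool_rot: [3.142, -0.0, 3.131]
force: [-0.0, -0.8, 0.4]
opening: 0.06
```

```bash
cat > w.py <<'E'
from h import *
import sys
n=sys.argv[1]
s=env.sense();p,d=env.capture("wrist")
cv2.imwrite(f"pics/{n}.png",p[:,:,::-1]);np.savez(f"pics/{n}.npz",d=d,pos=s["position"],rot=s["tool_rot"])
print(s["clock"],s["position"].round(4),s["tool_rot"].round(3))
E
python3 w.py w1
```

```text
2.85 [ 0.5069 -0.3841  0.1602] [ 3.142 -0.     3.131]
```

View pics/w1.png

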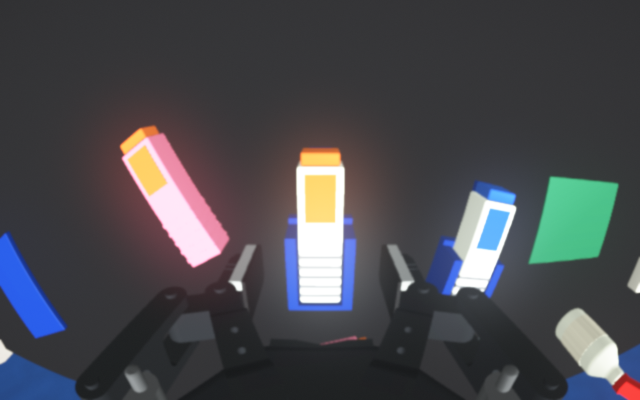

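```bash
cat > e.py <<'E'
from h import *
import sys
n=sys.argv[1];f=np.load(f"pics/{n}.npz");p=cv2.imread(f"pics/{n}.png");W=world("wrist",f["d"],(f["pos"],f["rot"]));Z=W[...,2]
hsv=cv2.cvtColor(p,cv2.COLOR_BGR2HSV);H,S,V=[hsv[...,i].astype(int) for i in range(3)]
m=np.zeros(H.shape,bool);m[145:310,285:356]=1
m&=(V>120)&((S<60)|((H<25)&(S>100)))&(Z>.04)&(Z<.056)
print(m.sum(),np.median(Z[m]),cv2.minAreaRect((W[m][:,:2]*1e3).astype(np.float32)))
o=[]
for v in range(160,295,2):
    k=np.where(m[v])[0]
    if len(k)>20:o.append([*(W[v,k[0]]+W[v,k[-1]])/2,np.ptp(W[v,k[[0,-1]],1])])
o=np.array(o);c=np.polyfit(o[:,0],o[:,1],1);print(c,np.degrees(np.arctan(c[0])),o[:,3].mean(),np.polyval(c,.507))
k=np.where(m.sum(1)>20)[0];print("ends",W[k[0],321],W[k[-1],321])
E
python3 e.py w1
```

```text
6431 0.048621735285565126 ((549.40380859375, -385.30181884765625), (40.99228286743164, 154.8726348876953), 89.15961456298828)
[-0.01232684 -0.37862463] -0.706240376858345 0.03874794932316524 -0.3848743432176773
ends [ 0.47233037 -0.38341494  0.04239141] [ 0.62479491 -0.38510626  0.04450717]
```

play_rows([
  [-3,-1,60,0,0,0,60],
  [-3,-1,110,0,0,0,60],
  [-3,-1,135,0,0,0,60],
  [-3,-1,150,0,0,0,60],
  [-3,-1,150,0,0,0,60],
  [-3,-1,150,0,0,0,36],
  [-3,-1,150,0,0,0,36],
  [-3,-1,150,0,0,0,36],
  [-3,-1,150,0,0,0,36],
], grip_force=50)

```text
clock: 4.03
position: [0.5108, -0.386, 0.0118]
tool_rot: [-3.14, 0.002, 3.13]
force: [-0.5, 0.5, 7.0]
opening: 0.0393
```

play_rows([
  [0,0,-10,0,0,0,30],
  [0,0,-40,0,0,0,30],
  [0,0,-80,0,0,0,30],
  [0,0,-120,0,0,0,30],
  [0,0,-120,0,0,0,30],
])

```text
clock: 4.65
position: [0.5126, -0.3875, 0.1362]
tool_rot: [-3.134, 0.008, 3.13]
force: [0.7, -0.2, -1.9]
opening: 0.0391
```

```bash
python3 w.py w2; python3 -c "
from h import *
y=np.radians(85)
n=np.array([np.cos(y),np.sin(y),0])
print(rel(np.array([.563,-.0255,.11])+.038*n,Rn.from_euler('xyz',[np.pi,0,y]).as_matrix()))"
```

```text
4.65 [ 0.5126 -0.3875  0.1362] [-3.134  0.008  3.13 ]
(array([-50.3, 399.4,  22.4]), array([5.000e-02, 4.300e-01, 9.433e+01]))
```

View pics/w2.png

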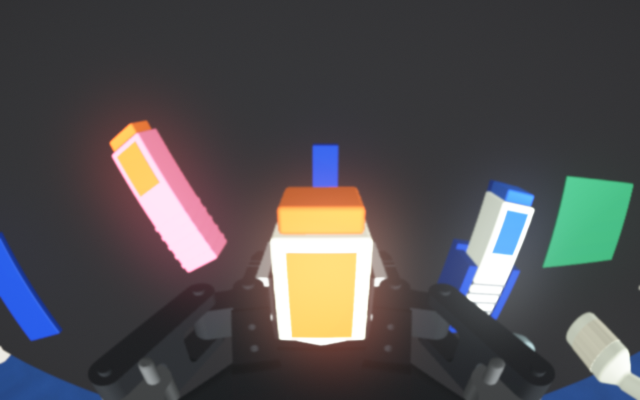

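play_rows([
  [0,25,0,0,0,10.5,30],
  [0,65,0,0,0,21,30],
  [0,110,0,0,0,31.5,30],
  [-5,160,0,0,0,42,30],
  [-10,210,0,0,0.1,52.5,30],
  [-20,260,0,0,0.2,63,30],
  [-30,310,5,0,0.3,73.5,30],
  [-40,355,10,0,0.4,84,30],
  [-50,399,20,0,0.4,94.3,30],
  [-50,399,22,0,0.4,94.3,30],
])

```text
clock: 5.95
position: [0.5645, 0.0151, 0.108]
tool_rot: [-3.138, -0.001, 1.488]
force: [0.2, -0.0, -2.0]
opening: 0.0396
```

Run:
```python
from h import *
s=env.sense();print(s["clock"],s["position"],s["tool_rot"])
p,d=env.capture("side");cv2.imwrite("pics/s3.png",p[:,:,::-1]);cv2.imwrite("pics/s3z.png",cv2.resize(p[130:380,200:450,::-1],None,fx=2.4,fy=2.4,interpolation=cv2.INTER_CUBIC))
y=np.radians(85)
n=np.array([np.cos(y),np.sin(y),0])
print(rel(np.array([.563,-.0255,.0])+.038*n,Rn.from_euler('xyz',[np.pi,0,y]).as_matrix()))
```

```text
5.95 [0.56448558 0.01508493 0.10801097] [-3.13782358e+00 -1.08520033e-03  1.48763729e+00]
(array([ -0.8,   2.6, 108.1]), array([-0.22,  0.  ,  0.28]))
```

View pics/s3z.png

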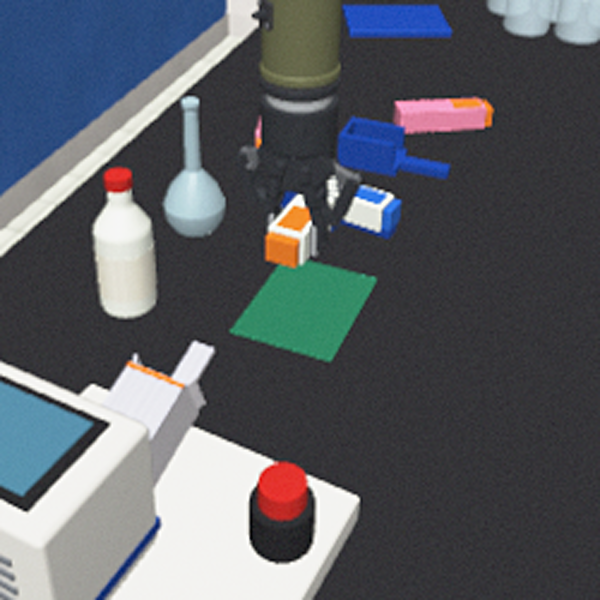

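play_rows([
  [-1,2,45,0,0,0,30],
  [-1,2,80,0,0,0,30],
  [-1,2,97,0,0,0,30],
  [-1,2,101,0,0,0,30],
  [-1,2,103,0,0,0,30],
  [-1,2,104,0,0,0,30],
])

```text
clock: 6.75
position: [0.5664, 0.0118, 0.0049]
tool_rot: [-3.139, 0.0, 1.488]
force: [0.6, 0.2, -0.7]
opening: 0.0392
```

play_rows([
  [0,0,1,0,0,0,30],
  [0,0,2,0,0,0,30],
  [0,0,2,0,0,0,30],
])

```text
clock: 7.12
position: [0.5664, 0.0119, 0.0031]
tool_rot: [-3.14, 0.0, 1.489]
force: [0.2, -0.1, -1.9]
opening: 0.0396
```

play_rows([
  [0,0,1,0,0,0,30],
  [0,0,2,0,0,0,30],
  [0,0,2,0,0,0,30],
])

```text
clock: 7.5
position: [0.5665, 0.0119, 0.0028]
tool_rot: [-3.14, 0.0, 1.489]
force: [-3.9, 0.7, 12.7]
opening: 0.0393
```

play_rows([
  [0,0,-0.5,0,0,0,65],
  [0,0,-0.5,0,0,0,65],
  [0,0,-0.5,0,0,0,65],
  [0,0,-40,0,0,0,65],
  [0,0,-90,0,0,0,65],
  [-40,0,-110,0,0,0,65],
  [-83,0,-120,0,0,0,65],
  [-83,0,-120,0,0,0,65],
  [-83,0,-120,0,0,0,65],
])

```text
clock: 8.62
position: [0.5594, -0.0705, 0.1223]
tool_rot: [-3.139, -0.001, 1.488]
force: [-0.8, 0.3, 0.4]
opening: 0.0651
```

```bash
python3 w.py w4
```

```text
8.625 [ 0.5594 -0.0705  0.1223] [-3.139e+00 -1.000e-03  1.488e+00]
```

View pics/w4.png

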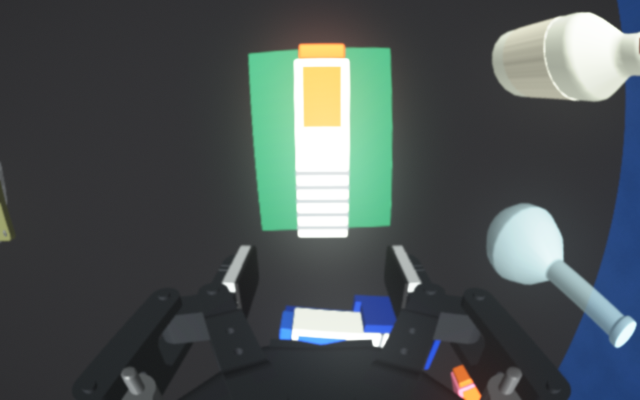

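```bash
cat > f.py <<'E'
from h import *
n="w4";f=np.load(f"pics/{n}.npz");p=cv2.imread(f"pics/{n}.png");W=world("wrist",f["d"],(f["pos"],f["rot"]));Z=W[...,2]
hsv=cv2.cvtColor(p,cv2.COLOR_BGR2HSV);H,S,V=[hsv[...,i].astype(int) for i in range(3)]
m=np.zeros(H.shape,bool);m[40:242,285:360]=1
m&=(V>120)&((S<60)|((H<25)&(S>100)))
t=m&(Z>.03)&(Z<.048)
print("carrier",t.sum(),np.median(Z[t]),cv2.minAreaRect((W[t][:,:2]*1e3).astype(np.float32)))
g=np.zeros(H.shape,bool);g[40:240,240:400]=1
g&=(H>55)&(H<95)&(S>100)&(abs(Z)<.02)
print("mat",g.sum(),np.median(Z[g]),cv2.minAreaRect((W[g][:,:2]*1e3).astype(np.float32)))
for v in (70,120,160,200,225):
    k=np.where(t[v])[0];print(v,W[v,k[0]].round(4),W[v,k[-1]].round(4), ((W[v,k[0]]+W[v,k[-1]])/2).round(4))
o=[]
for v in range(64,236,2):
    k=np.where(t[v])[0]
    if len(k)>20:o.append((W[v,k[0]]+W[v,k[-1]])/2)
o=np.array(o);c=np.polyfit(o[:,1],o[:,0],1);print("x=%.4f y+%.4f yaw %.2f"%(*c,np.degrees(np.arctan2(1,c[0]))))
print("z along",[(np.median(Z[v][t[v]])*1e3).round(1) for v in range(64,236,12)])
print("tail top edge",W[234:242,322].round(4).tolist()); print("nose", W[42:62:2,322].round(4).tolist())
E
python3 f.py
```

```text
carrier 10051 0.039675942987358576 ((564.37548828125, -22.95550537109375), (149.55918884277344, 40.951446533203125), 85.5450668334961)
mat 12980 0.003575354980895562 ((564.2998657226562, -26.688133239746094), (161.95718383789062, 122.10395812988281), 87.61153411865234)
70 [0.5487 0.0324 0.0388] [0.5881 0.0292 0.0381] [0.5684 0.0308 0.0385]
120 [ 0.5462 -0.0043  0.0402] [ 0.5852 -0.0076  0.0384] [ 0.5657 -0.006   0.0393]
160 [ 0.5439 -0.0341  0.0391] [ 0.5825 -0.0374  0.0383] [ 0.5632 -0.0357  0.0387]
200 [ 0.5406 -0.0653  0.0389] [ 0.5805 -0.0679  0.0409] [ 0.5606 -0.0666  0.0399]
225 [ 0.5392 -0.0858  0.0395] [ 0.5786 -0.0891  0.0396] [ 0.5589 -0.0874  0.0396]
x=0.0779 y+0.5659 yaw 85.55
z along [np.float64(39.6), np.float64(40.0), np.float64(39.9), np.float64(40.0), np.float64(39.9), np.float64(40.1), np.float64(39.4), np.float64(39.4), np.float64(39.5), np.float64(39.8), np.float64(39.3), np.float64(39.7), np.float64(39.6), np.float64(39.6), np.float64(39.7)]
tail top edge [[0.5583, -0.0953, 0.0393], [0.5582, -0.0964, 0.0388], [0.5582, -0.0967, 0.04], [0.5566, -0.1158, 0.0008], [0.5566, -0.1166, 0.0011], [0.5565, -0.1174, 0.0018], [0.5564, -0.119, 0.0005], [0.5563, -0.1203, 0.0001]]
nose [[0.5711, 0.0591, -0.0006], [0.5703, 0.0505, 0.0354], [0.5702, 0.049, 0.035], [0.5701, 0.0472, 0.0366], [0.5699, 0.0456, 0.0374], [0.5698, 0.0442, 0.0367], [0.5697, 0.0427, 0.0363], [0.5696, 0.0413, 0.0358], [0.5694, 0.0398, 0.0356], [0.5693, 0.0377, 0.04]]
```

play_rows([
  [0,0,-60,0,0,0,65],
  [30,0,-120,0,0,0,65],
  [90,7,-125,0,0,0,65],
  [150,15,-125,0,0,0,65],
  [210,20,-125,0,0,0,65],
  [250,20,-125,0,0,0,65],
  [250,20,-125,0,0,0,65],
])

```text
clock: 9.55
position: [0.5991, 0.1819, 0.2459]
tool_rot: [-3.137, -0.001, 1.495]
force: [0.5, -0.4, -0.4]
opening: 0.0653
```

```bash
python3 w.py w5
```

```text
9.55 [0.5991 0.1819 0.2459] [-3.137e+00 -1.000e-03  1.495e+00]
```

View pics/w5.png

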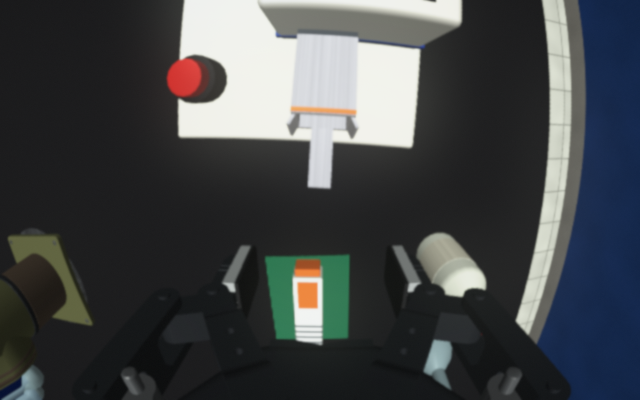

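```bash
cat > g.py <<'E'
from h import *
n="w5";f=np.load(f"pics/{n}.npz");p=cv2.imread(f"pics/{n}.png");W=world("wrist",f["d"],(f["pos"],f["rot"]));Z=W[...,2]
hsv=cv2.cvtColor(p,cv2.COLOR_BGR2HSV);H,S,V=[hsv[...,i].astype(int) for i in range(3)]
def fit(rows,u0,u1,zlo,zhi,name):
    o=[];wd=[]
    for v in rows:
        k=np.where((Z[v,u0:u1]>zlo)&(Z[v,u0:u1]<zhi))[0]+u0
        if len(k)>5:o.append((W[v,k[0]]+W[v,k[-1]])/2);wd.append(np.linalg.norm(W[v,k[0]]-W[v,k[-1]]))
    o=np.array(o);c=np.polyfit(o[:,1],o[:,0],1);z=np.polyfit(o[:,1],o[:,2],1)
    print(name,"x=%.4f y+%.4f yaw %.1f"%(*c,np.degrees(np.arctan2(1,c[0]))),"z=%.3f y+%.4f"%tuple(z),"wid",np.mean(wd),"y",o[:,1].min(),o[:,1].max());return o
a=fit(range(134,187),300,340,.06,.11,"sill");b=fit(range(45,105),285,365,.085,.135,"tubetop")
o=np.r_[a,b];c=np.polyfit(o[:,1],o[:,0],1);print("joint",c,np.degrees(np.arctan2(1,c[0])))
print("sill end",W[180:192,320].round(4).tolist())
print("mouth col",W[100:136:2,324].round(4).tolist())
r=((H<8)|(H>170))&(S>150)&(V>80);r[:, :150]=0;r[:,240:]=0;r[120:]=0
r&=(Z>.091)&(Z<.103);q=W[r];print("cap",r.sum(),q.mean(0),np.median(q[:,2]),cv2.minEnclosingCircle((q[:,:2]*1e3).astype(np.float32)))
E
python3 g.py
```

```text
sill x=0.1353 y+0.5717 yaw 82.3 z=-0.366 y+0.1613 wid 0.020763419998716108 y 0.17875817818725317 0.2277239937238603
tubetop x=0.1320 y+0.5726 yaw 82.5 z=-0.364 y+0.2115 wid 0.056283825058215005 y 0.2581175738159042 0.31384408438913297
joint [0.13476171 0.57181288] 82.32496125715649
sill end [[0.5979, 0.1843, 0.0944], [0.5979, 0.1833, 0.0946], [0.5978, 0.1823, 0.0947], [0.5977, 0.1814, 0.0949], [0.5977, 0.1806, 0.096], [0.5976, 0.1794, 0.0953], [0.5975, 0.1785, 0.0954], [0.5973, 0.1765, 0.092], [0.606, 0.2592, 0.3892], [0.5944, 0.1484, 0.0008], [0.5943, 0.1467, -0.0005], [0.5942, 0.1458, 0.0012]]
mouth col [[0.6075, 0.2613, 0.1163], [0.6073, 0.2595, 0.1191], [0.6072, 0.2578, 0.117], [0.6071, 0.2561, 0.1182], [0.6069, 0.2543, 0.1195], [0.6068, 0.2526, 0.1199], [0.6067, 0.2509, 0.1204], [0.6066, 0.249, 0.1164], [0.6065, 0.2453, 0.0709], [0.6063, 0.2432, 0.0717], [0.6062, 0.2412, 0.0725], [0.606, 0.2393, 0.0736], [0.6059, 0.2373, 0.0754], [0.6057, 0.2353, 0.0746], [0.6056, 0.2334, 0.0774], [0.6054, 0.2313, 0.0758], [0.6053, 0.2294, 0.0772], [0.6051, 0.2274, 0.0778]]
cap 1043 [0.47270422 0.30111692 0.09742221] 0.09750941964240328 ((471.8475646972656, 301.8603820800781), 19.833606719970703)
```

```bash
cat >> h.py <<'E'
def grasp(pos,yaw):return rel(pos,Rn.from_euler('xyz',[np.pi,0,np.radians(yaw)]).as_matrix())
E
python3 -c "
from h import *
print(grasp([.5609,-.0679,.08],85.5),grasp([.5609,-.0679,.006],85.5))"
```

```text
(array([-249.9,  -18. ,  166.1]), array([-0.27,  0.01,  0.05])) (array([-249.9,  -17.7,  240.1]), array([-0.27,  0.01,  0.05]))
```

play_rows([
  [-60,-5,0,0,0,0,65],
  [-120,-12,0,0,0,0,65],
  [-180,-18,0,-0.3,0,0,65],
  [-230,-18,30,-0.3,0,0,65],
  [-250,-18,80,-0.3,0,0,65],
  [-250,-18,130,-0.3,0,0,65],
  [-250,-18,170,-0.3,0,0,65],
  [-250,-18,170,-0.3,0,0,65],
])

```text
clock: 10.6
position: [0.557, -0.0682, 0.0729]
tool_rot: [-3.133, -0.001, 1.492]
force: [-0.1, -0.2, 0.1]
opening: 0.0645
```

```bash
python3 -c "
from h import *
print(env.sense()['position'],grasp([.5609,-.0679,.0055],85.5))"
```

```text
[ 0.55700772 -0.06821979  0.07293761] (array([ 0.6,  4.4, 67.4]), array([-0.48, -0.03, -0.01]))
```

play_rows([
  [0.6,4.4,35,-0.5,0,0,65],
  [0.6,4.4,60,-0.5,0,0,65],
  [0.6,4.4,67,-0.5,0,0,65],
  [0.6,4.4,67,-0.5,0,0,65],
  [0.6,4.4,67,-0.5,0,0,34],
  [0.6,4.4,67,-0.5,0,0,34],
  [0.6,4.4,67,-0.5,0,0,34],
  [0.6,4.4,67,-0.5,0,0,34],
  [0.6,4.4,67,-0.5,0,0,34],
], grip_force=80)

```text
clock: 11.72
position: [0.5624, -0.0682, 0.0077]
tool_rot: [3.138, -0.0, 1.492]
force: [0.1, -0.1, 6.2]
opening: 0.0388
```

Run:
```python
from h import *
# tool in carrier frame now (carrier centre (.5644,-.0230,.021), yaw 85.5)
T=Tpose();C=np.eye(4);C[:3,:3]=Rn.from_euler('z',85.5,degrees=True).as_matrix();C[:3,3]=[.5644,-.0230,.021]
G=np.linalg.inv(C)@T;np.save("pics/G.npy",G);print(G.round(4))
yaw=np.radians(82.35);cb,sb=np.cos(np.radians(20)),np.sin(np.radians(20))
R=Rn.from_euler('z',yaw).as_matrix()@Rn.from_euler('y',np.radians(20)).as_matrix()
M=np.array([.6033,.2334,.0758])
def tgt(x,z=.018,y=0):
    A=np.eye(4);A[:3,:3]=R;A[:3,3]=M+R@np.array([x,y,z]);return A@G
for x,z in ((-.10,.05),(-.10,.022),(-.07,.02),(.005,.018)):
    A=tgt(x,z);print(x,z,A[:3,3].round(4),Rn.from_matrix(A[:3,:3]).as_euler('xyz').round(3),rel(A[:3,3],A[:3,:3]))
```

```text
[[ 1.      0.      0.     -0.0452]
 [ 0.     -1.     -0.0039 -0.0015]
 [ 0.      0.0039 -1.     -0.0133]
 [ 0.      0.      0.      1.    ]]
-0.1 0.05 [0.5883 0.1104 0.16  ] [3.138 0.349 1.437] (array([ 180.1,   12.5, -152.2]), array([  0.55, -20.01,   3.04]))
-0.1 0.022 [0.587  0.1009 0.1337] [3.138 0.349 1.437] (array([ 170.5,   11.8, -125.9]), array([  0.55, -20.01,   3.04]))
-0.07 0.02 [0.5907 0.1282 0.1215] [3.138 0.349 1.437] (array([ 198. ,   13.3, -113.7]), array([  0.55, -20.01,   3.04]))
0.005 0.018 [0.6    0.1974 0.094 ] [3.138 0.349 1.437] (array([267.7,  17. , -86.2]), array([  0.55, -20.01,   3.04]))
```

play_rows([
  [0,0,-10,0,0,0,30],
  [0,0,-50,0,0,0,30],
  [0,0,-100,0,0,0,30],
  [0,2,-140,0,-5,0.5,30],
  [30,5,-155,0,-10,1,30],
  [80,8,-160,0.5,-15,2,30],
  [120,10,-165,0.5,-20,3,30],
  [160,12,-165,0.5,-20,3,30],
  [160,12,-165,0.5,-20,3,30],
])

```text
clock: 12.85
position: [0.5867, 0.0941, 0.173]
tool_rot: [3.136, 0.347, 1.442]
force: [-0.2, 0.1, -1.8]
opening: 0.0389
```

```bash
python3 w.py w6
python3 - <<'E'
from h import *
for n in("side","top"):
    p,d=env.capture(n);cv2.imwrite(f"pics/{n}6.png",p[:,:,::-1]);np.save(f"pics/{n}6.npy",d)
    q=p[150:350,200:400] if n=="side" else p[130:260,140:340]
    cv2.imwrite(f"pics/{n}6z.png",cv2.resize(q[:,:,::-1],None,fx=3,fy=3,interpolation=cv2.INTER_CUBIC))
E
```

```text
12.85 [0.5867 0.0941 0.173 ] [3.136 0.347 1.442]
```

View pics/w6.png

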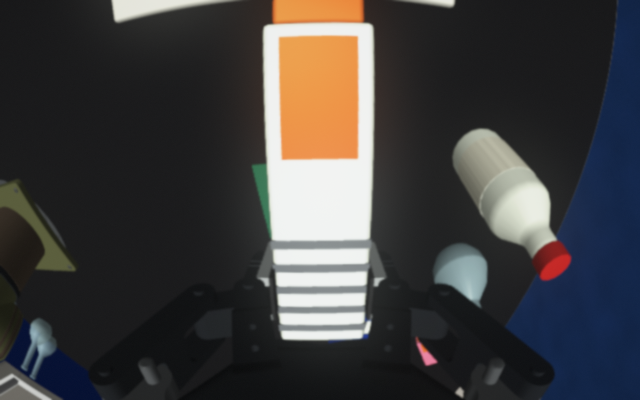

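View pics/side6z.png

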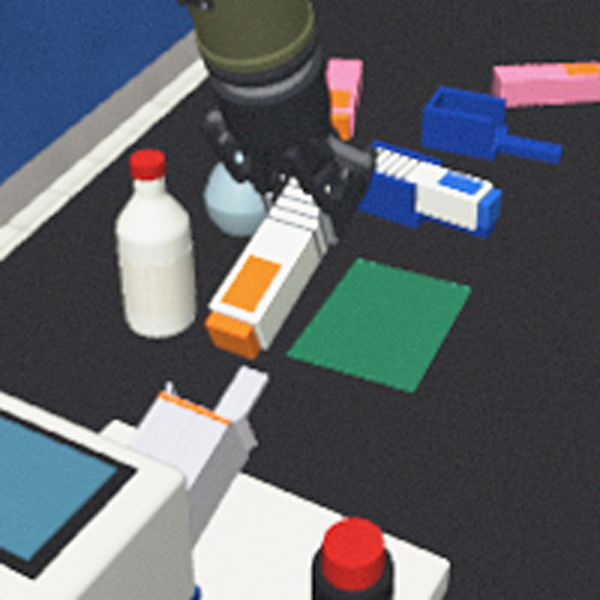

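```bash
cat > k.py <<'E'
from h import *
import sys
n=sys.argv[1];v0,v1=int(sys.argv[2]),int(sys.argv[3])
f=np.load(f"pics/{n}.npz");p=cv2.imread(f"pics/{n}.png");W=world("wrist",f["d"],(f["pos"],f["rot"]))
T=np.eye(4);T[:3,:3]=Rn.from_euler("xyz",f["rot"]).as_matrix();T[:3,3]=f["pos"]
L=(W-T[:3,3])@T[:3,:3]   # tool coords
hsv=cv2.cvtColor(p,cv2.COLOR_BGR2HSV);H,S,V=[hsv[...,i].astype(int) for i in range(3)]
m=np.zeros(H.shape,bool);m[v0:v1,262:376]=1
m&=(V>120)&((S<60)|((H<25)&(S>100)))&(abs(L[...,2]+.031)<.02)
q=L[m];A=np.c_[q[:,:2],np.ones(len(q))];c,*_=np.linalg.lstsq(A,q[:,2],rcond=None)
print("top plane in tool: z=%.4f x + %.4f y + %.4f"%tuple(c),"pitch deg",np.degrees(np.arctan(c[0])),"roll",np.degrees(np.arctan(c[1])))
o=[]
for v in range(v0,v1,2):
    k=np.where(m[v])[0]
    if len(k)>50:o.append([*(L[v,k[0]]+L[v,k[-1]])/2,L[v,k[-1],1]-L[v,k[0],1]])
o=np.array(o);cc=np.polyfit(o[:,0],o[:,1],1);print("centreline y=%.4f x+%.4f"%tuple(cc),"deg",np.degrees(np.arctan(cc[0])),"wid",np.median(o[:,3]))
print([ (v,L[v,320].round(4).tolist()) for v in (4,10,16,20,24,28,34,40,330,334,338)])
E
python3 k.py w6 30 235
```

```text
top plane in tool: z=-0.0075 x + 0.0023 y + -0.0317 pitch deg -0.42706426669470615 roll 0.13370530683897613
centreline y=-0.0105 x+0.0003 deg -0.6031434835965493 wid 0.039209812516392856
[(4, [0.115, -0.0, -0.0292]), (10, [0.1128, -0.0, -0.0283]), (16, [0.1104, -0.0, -0.0284]), (20, [0.1091, -0.0, -0.027]), (24, [0.1065, -0.0, -0.031]), (28, [0.105, -0.0, -0.0309]), (34, [0.1025, -0.0, -0.0317]), (40, [0.1001, -0.0, -0.0324]), (330, [-0.023, -0.0001, -0.0323]), (334, [-0.0255, -0.0001, -0.0324]), (338, [-0.0297, -0.0001, -0.0308])]
```

```bash
cat > t.py <<'E'
from h import *
x=np.array([1,-.0105,-.0075]);x/=np.linalg.norm(x);z=np.array([-.0075,.0023,-1.]);z-=x*(x@z);z/=np.linalg.norm(z)
Q=np.eye(4);Q[:3,:3]=np.c_[x,np.cross(z,x),z];Q[:3,3]=[.045,-.0002,-.0140]  # carrier in tool
G=np.linalg.inv(Q)
yaw=np.radians(82.35)
R=Rn.from_euler('z',yaw).as_matrix()@Rn.from_euler('y',np.radians(20)).as_matrix()
M=np.array([.6033,.2334,.0758])
def tgt(x,z=.018,y=0):
    A=np.eye(4);A[:3,:3]=R;A[:3,3]=M+R@np.array([x,y,z]);return A@G
def now():
    A=np.eye(4);A[:3,:3]=R;A[:3,3]=M
    B=np.linalg.inv(A)@Tpose()@Q
    return B[:3,3].round(4),np.degrees(Rn.from_matrix(B[:3,:3]).as_rotvec()).round(2)
E
cat > u.py <<'E'
from t import *
import sys
s=env.sense();print(s["clock"],"carrier in tube frame",now(),s["force"].round(1),s["wrist_torque"].round(2),s["opening"])
for a in sys.argv[1:]:
    x,z=map(float,a.split(","));A=tgt(x/1e3,z/1e3);print(x,z,rel(A[:3,3],A[:3,:3]))
E
python3 u.py -- 2>/dev/null; python3 u.py -110,40 -100,22 -80,20 -60,20 -40,20
```

```text
13.0 carrier in tube frame (array([-0.1242, -0.0014,  0.0559]), array([-0.13, -0.4 ,  0.63])) [-0.3 -0.9 -1.5] [0.21 0.01 0.  ] 0.039051505491402884
13.0 carrier in tube frame (array([-0.1242, -0.0014,  0.0559]), array([-0.13, -0.4 ,  0.63])) [-0.3 -0.9 -1.5] [0.21 0.01 0.  ] 0.039051505491402884
-110.0 40.0 (array([14.1, -2. , 15.6]), array([ 0.13, -0.4 ,  0.63]))
-100.0 22.0 (array([24.1, -2.1, 33.6]), array([ 0.13, -0.4 ,  0.63]))
-80.0 20.0 (array([44.1, -2.1, 35.6]), array([ 0.13, -0.4 ,  0.63]))
-60.0 20.0 (array([64.1, -2.1, 35.5]), array([ 0.13, -0.4 ,  0.63]))
-40.0 20.0 (array([84.1, -2.1, 35.5]), array([ 0.13, -0.4 ,  0.63]))
```

play_rows([
  [14,-2,16,0.1,-0.4,0.6,30],
  [24,-2,33,0.1,-0.4,0.6,30],
  [34,-2,34.5,0.1,-0.4,0.6,30],
  [44,-2,34.5,0.1,-0.4,0.6,30],
  [52,-2,34.5,0.1,-0.4,0.6,30],
  [60,-2,34.5,0.1,-0.4,0.6,30],
  [64,-2,34.5,0.1,-0.4,0.6,30],
  [64,-2,34.5,0.1,-0.4,0.6,30],
])

```text
clock: 14.0
position: [0.5903, 0.1383, 0.1187]
tool_rot: [3.135, 0.357, 1.427]
force: [-0.1, -0.3, -1.3]
opening: 0.0387
```

```bash
python3 w.py w7; python3 u.py -40,20 -30,19 -10,18.5 4,18 7,18;python3 - <<'E'
from h import *
p,d=env.capture("side")
cv2.imwrite(f"pics/s7z.png",cv2.resize(p[200:350,200:350,::-1],None,fx=4,fy=4,interpolation=cv2.INTER_CUBIC))
E
```

```text
14.0 [0.5903 0.1383 0.1187] [3.135 0.357 1.427]
14.05 carrier in tube frame (array([-0.0601,  0.    ,  0.0211]), array([-0.04,  0.01,  0.05])) [ 0.4 -1.  -0.7] [ 0.22 -0.   -0.01] 0.03897958337992163
-40.0 20.0 (array([20.1, -0.2,  1. ]), array([0.04, 0.01, 0.05]))
-30.0 19.0 (array([30.1, -0.3,  1.9]), array([0.04, 0.01, 0.05]))
-10.0 18.5 (array([50.1, -0.5,  2.2]), array([0.04, 0.01, 0.05]))
4.0 18.0 (array([64.1, -0.6,  2.6]), array([0.04, 0.01, 0.05]))
7.0 18.0 (array([67.1, -0.7,  2.6]), array([0.04, 0.01, 0.05]))
```

View pics/s7z.png

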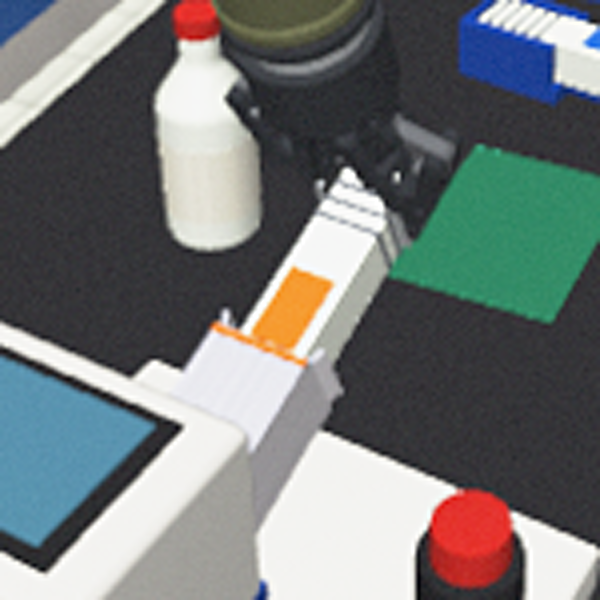

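View pics/w7.png

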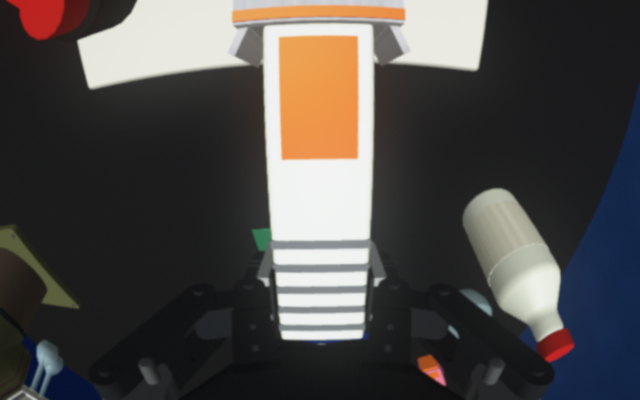

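Nose is in the mouth, centred between the lips (columns 240–400, carrier 265–373). Slide on.

play_rows([
  [8,0,0.5,0,0,0,30],
  [16,0,1,0,0,0,30],
  [24,0,1,0,0,0,30],
  [32,0,1.5,0,0,0,30],
  [40,0,1.5,0,0,0,30],
  [46,0,1.5,0,0,0,30],
  [50,0,1.5,0,0,0,30],
])

```text
clock: 14.98
position: [0.597, 0.1841, 0.0998]
tool_rot: [3.135, 0.357, 1.427]
force: [0.1, -0.5, -1.9]
opening: 0.0387
```

```bash
python3 u.py 4,18 7,18
```

```text
14.975 carrier in tube frame (array([-0.0098, -0.0005,  0.0192]), array([-0.03,  0.02,  0.05])) [ 0.1 -0.5 -1.9] [ 0.21  0.06 -0.02] 0.038743006004854474
4.0 18.0 (array([13.8, -0.7,  1.1]), array([0.03, 0.02, 0.05]))
7.0 18.0 (array([16.8, -0.7,  1.1]), array([0.03, 0.02, 0.05]))
```

play_rows([
  [6,-0.5,0.7,0,0,0,30],
  [11,-0.5,1,0,0,0,30],
  [13,-0.5,1,0,0,0,30],
  [14,-0.5,1,0,0,0,30],
  [15,-0.5,1,0,0,0,30],
])

```text
clock: 15.6
position: [0.5986, 0.1976, 0.0938]
tool_rot: [3.135, 0.357, 1.427]
force: [-0.9, -1.3, 0.9]
opening: 0.0391
```

```bash
python3 u.py
```

```text
15.6 carrier in tube frame (array([ 0.005 , -0.0003,  0.0183]), array([-0.05,  0.02,  0.04])) [-0.9 -1.3  0.9] [ 0.22 -0.1  -0.01] 0.039072715332171735
```

play_rows([
  [1,0,0,0,0,0,30],
  [2,0,0,0,0,0,30],
  [3,0,0,0,0,0,30],
  [3,0,0,0,0,0,30],
])

```text
clock: 16.1
position: [0.5988, 0.1988, 0.0935]
tool_rot: [3.135, 0.36, 1.426]
force: [-0.4, -6.6, 4.9]
opening: 0.0388
```

```bash
python3 u.py
```

```text
16.1 carrier in tube frame (array([ 0.0063, -0.0004,  0.0182]), array([-0.04,  0.18,  0.02])) [-0.4 -6.6  4.9] [-0.48  0.06  0.02] 0.038837214168481196
```

play_rows([
  [3,0,0,0,0,0,30],
  [4,0,0,0,0,0,30],
  [4,0,0,0,0,0,30],
])

```text
clock: 16.48
position: [0.5987, 0.1988, 0.0937]
tool_rot: [3.135, 0.366, 1.426]
force: [-1.5, -11.8, 9.6]
opening: 0.039
```

```bash
python3 u.py; python3 w.py w8; python3 k.py w8 60 235
```

```text
16.475 carrier in tube frame (array([ 0.0063, -0.0003,  0.0181]), array([ 0.01,  0.56, -0.01])) [ -1.5 -11.8   9.6] [-1.18  0.26  0.09] 0.0389713259551883
16.475 [0.5987 0.1988 0.0937] [3.135 0.366 1.426]
top plane in tool: z=-0.1254 x + 0.0055 y + -0.0354 pitch deg -7.1496403539312805 roll 0.3148292927120472
centreline y=-0.0039 x+-0.0002 deg -0.22240507637499451 wid 0.036651958159779084
[(4, [0.11, 0.0, -0.0442]), (10, [0.1076, 0.0, -0.0453]), (16, [0.1056, 0.0, -0.0449]), (20, [0.1045, 0.0, -0.0439]), (24, [0.1029, 0.0, -0.0449]), (28, [0.1015, 0.0, -0.0452]), (34, [0.0995, 0.0, -0.045]), (40, [0.0976, 0.0, -0.0447]), (330, [-0.0234, -0.0001, -0.0318]), (334, [-0.026, -0.0001, -0.0318]), (338, [-0.0285, -0.0001, -0.0321])]
```

View pics/w8.png

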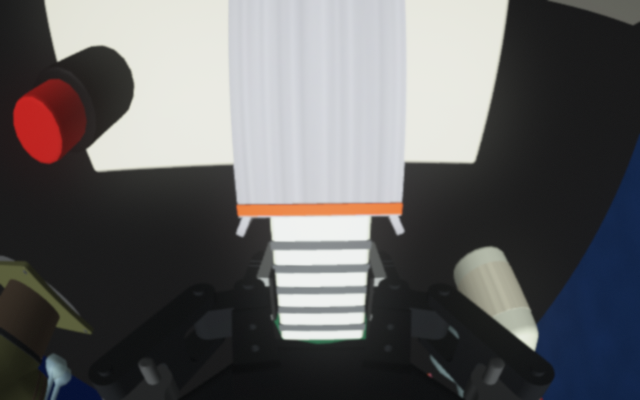

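play_rows([
  [0,0,0,0,0,0,55],
  [0,0,0,0,0,0,55],
  [0,0,0,0,0,0,55],
  [0,0,-20,0,0,0,55],
  [0,0,-70,0,0,0,55],
  [0,0,-110,0,0,0,55],
  [0,0,-110,0,0,0,55],
])

```text
clock: 17.4
position: [0.606, 0.2404, 0.1999]
tool_rot: [3.128, 0.361, 1.425]
force: [-0.2, -0.6, 0.1]
opening: 0.0551
```

```bash
python3 w.py w9
python3 - <<'E'
from h import *
p,d=env.capture("side")
cv2.imwrite(f"pics/s9z.png",cv2.resize(p[200:350,200:350,::-1],None,fx=4,fy=4,interpolation=cv2.INTER_CUBIC))
f=np.load("pics/w9.npz");np.save("/tmp/x",f["d"])
print(env.sense()["tool_rot"],grasp([.472,.3015,.16],82), env.sense()["q"])
E
```

```text
17.4 [0.606  0.2404 0.1999] [3.128 0.361 1.425]
[3.13533394 0.36571127 1.4264237 ] (array([  53.6, -139.3,   17.3]), array([ 0.3 , 20.95, -0.2 ])) [ 0.47940035  0.55274099  1.24357533 -0.29833926  1.56061266  0.65815871]
```

View pics/w9.png

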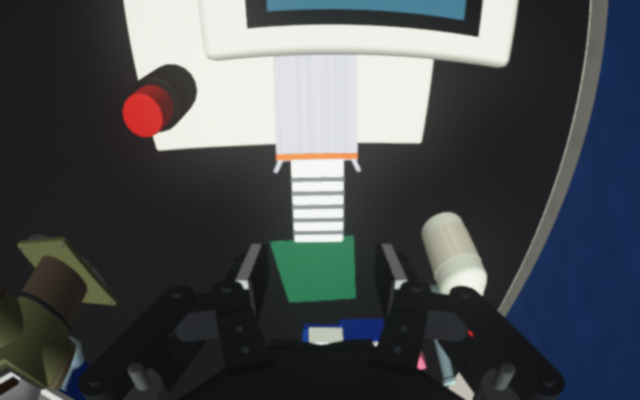

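View pics/s9z.png

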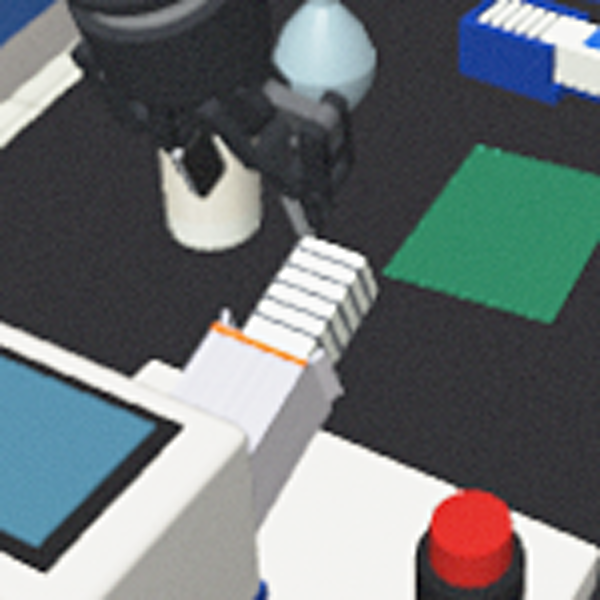

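Run:
```python
from h import *
import t
f=np.load("pics/w9.npz");W=world("wrist",f["d"],(f["pos"],f["rot"]))
L=(W-t.M)@t.R
for v in (166,180,200,220,232,236,238,239,240,241,242,244,246): print(v,(L[v,318]*1e3).round(1))
k=[(L[v,296:342,1].min()*1e3,L[v,296:342,1].max()*1e3) for v in (200,)];print(k)
print(rel(env.sense()["position"],np.eye(3))[0],grasp([.472,.3015,.15],82))
```

```text
166 [-6.4 -0.9 35.5]
180 [-16.8  -0.7  37. ]
200 [-32.9  -0.5  36.4]
220 [-49.3  -0.3  36.8]
232 [-59.8  -0.1  36.6]
236 [-63.3  -0.   36.6]
238 [-65.2  -0.   36.4]
239 [-66.5   0.   35.5]
240 [-67.5   0.   35.4]
241 [-150.9    1.3 -131.1]
242 [-152.7    1.3 -131.6]
244 [-157.6    1.4 -135. ]
246 [-161.6    1.4 -136.4]
[(np.float64(-18.184286365134398), np.float64(16.459337168946146))]
[0. 0. 0.] (array([  57.2, -139.4,   26.7]), array([ 0.3 , 20.95, -0.2 ]))
```

play_rows([
  [10,-45,0,0,5,0,0],
  [25,-95,5,0,12,0,0],
  [57,-139,15,0.3,21,0,0],
  [57,-139,27,0.3,21,-0.2,0],
  [57,-139,27,0.3,21,-0.2,0],
  [57,-139,27,0.3,21,-0.2,0],
])

```text
clock: 18.25
position: [0.4741, 0.3015, 0.1497]
tool_rot: [3.14, -0.001, 1.431]
force: [-0.5, -0.5, 0.3]
opening: -0.0
```

```bash
python3 w.py w10; python3 r.py
python3 - <<'E'
from h import *
f=np.load("pics/w10.npz");W=world("wrist",f["d"],(f["pos"],f["rot"]));Z=W[...,2]
p=cv2.imread("pics/w10.png");hsv=cv2.cvtColor(p,cv2.COLOR_BGR2HSV);H,S,V=[hsv[...,i].astype(int) for i in range(3)]
r=((H<8)|(H>170))&(S>150)&(V>80)&(Z>.09)&(Z<.105)
q=W[r];print(r.sum(),q.mean(0),cv2.minEnclosingCircle((q[:,:2]*1e3).astype(np.float32)))
print(grasp([.472,.3015,.100],82))
E
```

```text
18.25 [0.4741 0.3015 0.1497] [ 3.140e+00 -1.000e-03  1.431e+00]
18.3 [0.4743 0.3017 0.15  ] [ 3.140e+00 -1.000e-03  1.431e+00] [0.49 0.36 1.65 0.   1.13 0.63] [ 0.  -0.1 -0.2] -5.489941490851646e-05
2334 [0.47163098 0.30504615 0.09728633] ((471.3277282714844, 303.3650207519531), 19.389490127563477)
(array([-0.5, -2.3, 49.9]), array([ 0.09, -0.07, -0.02]))
```

View pics/w10.png

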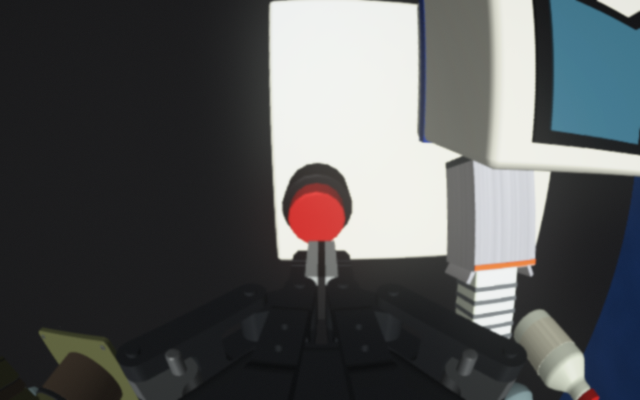

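play_rows([
  [0,-2.5,30,0,0,0,0],
  [0,-2.5,48,0,0,0,0],
  [0,-2.5,52,0,0,0,0],
  [0,-2.5,56,0,0,0,0],
  [0,-2.5,59,0,0,0,0],
  [0,-2.5,60.5,0,0,0,0],
  [0,-2.5,60.5,0,0,0,0],
])

```text
clock: 19.18
position: [0.4726, 0.3024, 0.0901]
tool_rot: [3.138, -0.002, 1.431]
force: [0.5, -1.0, 2.5]
opening: 0.0
```

```bash
python3 r.py
```

```text
19.175 [0.4726 0.3024 0.0901] [ 3.138e+00 -2.000e-03  1.431e+00] [ 0.49  0.43  1.72 -0.    0.99  0.63] [ 0.5 -1.   2.5] 1.3063058540529315e-07
```

Travel 7 mm; a little more to sit on the stop, then hold.

play_rows([
  [0,0,1.2,0,0,0,0],
  [0,0,2,0,0,0,0],
  [0,0,2,0,0,0,0],
])

```text
clock: 19.55
position: [0.4728, 0.3024, 0.0888]
tool_rot: [3.138, -0.003, 1.431]
force: [-2.2, -1.2, 9.1]
opening: 0.0
```

```bash
python3 r.py
```

```text
19.55 [0.4728 0.3024 0.0888] [ 3.138e+00 -3.000e-03  1.431e+00] [ 0.49  0.43  1.72 -0.    0.99  0.63] [-2.2 -1.2  9.1] 2.6089952684566808e-05
```

play_rows([
  [0,0,0.3,0,0,0,0],
  [0,0,0.3,0,0,0,0],
  [0,0,0.3,0,0,0,0],
])

```text
clock: 19.92
position: [0.4728, 0.3024, 0.089]
tool_rot: [3.138, -0.003, 1.431]
force: [-1.0, -1.2, 7.1]
opening: -0.0001
```

```bash
python3 r.py
```

```text
19.925 [0.4728 0.3024 0.089 ] [ 3.138e+00 -3.000e-03  1.431e+00] [ 0.49  0.43  1.72 -0.    0.99  0.63] [-1.  -1.2  7.1] -9.12737262222005e-05
```

play_rows([
  [0,0,0.4,0,0,0,0],
  [0,0,0.4,0,0,0,0],
  [0,0,0.4,0,0,0,0],
  [0,0,0.4,0,0,0,0],
  [0,0,0.4,0,0,0,0],
  [0,0,0.4,0,0,0,0],
  [0,0,0.4,0,0,0,0],
  [0,0,0.4,0,0,0,0],
  [0,0,0.4,0,0,0,0],
  [0,0,0.4,0,0,0,0],
])

```text
clock: 21.18
position: [0.4727, 0.3024, 0.0891]
tool_rot: [3.137, -0.003, 1.431]
force: [-1.6, -0.8, 5.9]
opening: 0.0002
```

```bash
python3 r.py
```

```text
21.175 [0.4727 0.3024 0.0891] [ 3.137e+00 -3.000e-03  1.431e+00] [ 0.49  0.43  1.72 -0.    0.99  0.63] [-1.6 -0.8  5.9] 0.00020227631122127522
```

Held about 1.6 s on the stop. Now fully down (7 mm more plus compliance).

play_rows([
  [0,0,2.5,0,0,0,0],
  [0,0,4.5,0,0,0,0],
  [0,0,6.5,0,0,0,0],
  [0,0,8,0,0,0,0],
  [0,0,8.5,0,0,0,0],
  [0,0,8.5,0,0,0,0],
])

```text
clock: 21.92
position: [0.4728, 0.3025, 0.0819]
tool_rot: [3.137, -0.003, 1.431]
force: [-1.6, -1.0, 13.1]
opening: 0.0002
```

```bash
python3 r.py
```

```text
21.925 [0.4728 0.3025 0.0819] [ 3.137e+00 -3.000e-03  1.431e+00] [ 0.49  0.44  1.73 -0.    0.97  0.63] [-1.6 -1.  13.1] 0.00015446397008089645
```

play_rows([
  [0,0,1.5,0,0,0,0],
  [0,0,2.5,0,0,0,0],
  [0,0,2.5,0,0,0,0],
])

```text
clock: 22.3
position: [0.473, 0.3025, 0.0818]
tool_rot: [3.136, -0.004, 1.431]
force: [-4.6, -2.2, 19.4]
opening: 0.0001
```

```bash
python3 r.py
```

```text
22.3 [0.473  0.3025 0.0818] [ 3.136 -0.004  1.431] [ 0.49  0.44  1.73 -0.    0.97  0.63] [-4.6 -2.2 19.4] 6.915767384285675e-05
```

Bottomed (0.0818, force well past 13 N with no motion). Retract.

play_rows([
  [0,0,-5,0,0,0,0],
  [0,0,-15,0,0,0,0],
  [0,0,-40,0,0,0,0],
  [0,0,-90,0,0,0,0],
  [-50,0,-130,0,0,0,0],
  [-100,0,-140,0,0,0,0],
  [-100,0,-140,0,0,0,0],
])

```text
clock: 23.18
position: [0.4577, 0.2006, 0.2224]
tool_rot: [3.134, -0.004, 1.428]
force: [-0.1, 0.4, -0.5]
opening: 0.0004
```

```bash
python3 w.py w11; python3 r.py
python3 - <<'E'
from h import *
import t
f=np.load("pics/w11.npz");W=world("wrist",f["d"],(f["pos"],f["rot"]));Z=W[...,2]
p=cv2.imread("pics/w11.png");hsv=cv2.cvtColor(p,cv2.COLOR_BGR2HSV);H,S,V=[hsv[...,i].astype(int) for i in range(3)]
r=((H<8)|(H>170))&(S>150)&(V>80)&(Z>.085)&(Z<.105)&(W[...,0]<.55)
print(r.sum(),np.median(W[r],0))
p,d=env.capture("side")
cv2.imwrite(f"pics/s11z.png",cv2.resize(p[130:380,200:450,::-1],None,fx=2.4,fy=2.4,interpolation=cv2.INTER_CUBIC))
E
```

```text
23.175 [0.4577 0.2006 0.2224] [ 3.134 -0.004  1.428]
23.225 [0.458  0.202  0.2218] [ 3.135 -0.005  1.428] [0.33 0.21 1.68 0.   1.25 0.47] [ 1.3 -0.2  0.4] -6.377205747316968e-05
1557 [0.47112765 0.30211042 0.09750492]
```

View pics/s11z.png

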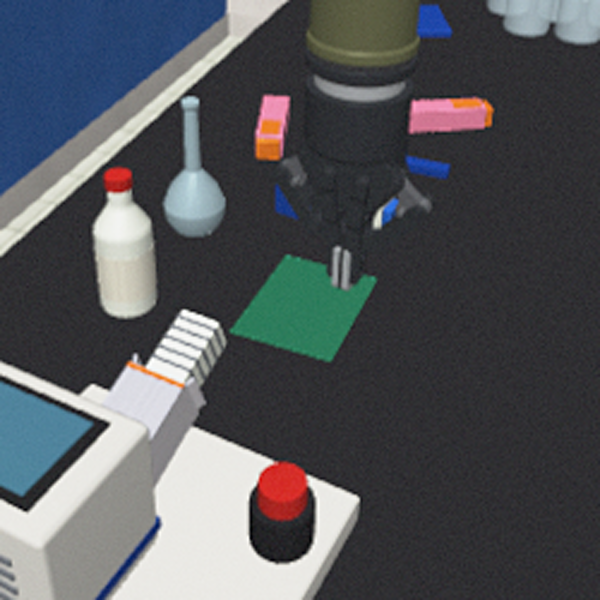

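View pics/w11.png

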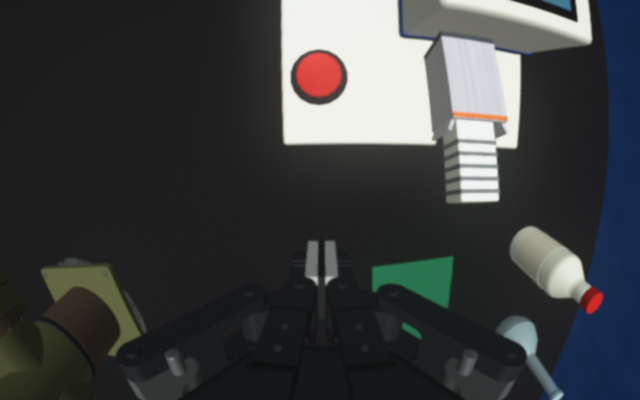

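```bash
python3 -c "
from workcell import env
print(env.hand_in())"
```

```text
the job is handed in; nothing more can be done
None
```

The job is done and handed in at about 23 s on the robot's clock; no verdict was reported.

- **Carrier:** I lifted it out of its dock by the nose half and set it flat on the mat, inside its edges. I let go, took it again by the ribbed tail and slid it down the tube. At the end it did not move when the push rose from about 8 to 15 N, so it is on the stop.
- **Release:** I pressed to the halfway stop at about 8 mm of travel and held it for about 1.6 s. I then pressed to about 15 mm, where 19 N gave no further motion, and let go.
- **Last checks:** The red cap is back up, measured at 97.5 mm against 97 mm given. The carrier's tail still stands out of the tube as before, the arm is clear, and the bottle, flask and both pink look-alikes are where they were. In the last pictures the arm partly hid the spare carrier; what showed of it was in its dock.

**Small disagreements:**
- The carrier's home position came out at tube x = 6.3 mm instead of 5, and its tail edge at -68 instead of -70. Both are within the roughly 2 mm calibration error.
- The force at the halfway stop briefly touched 9.1 N, right at the point where the second stage starts. The cap stayed at about 8.2 mm of travel and I backed off to 6–7 N for the rest of the hold.

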